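# Slide the packed carton into the order bay

### The job

Push the tall, pale, open-topped carton that is packed with a jar across the table into the low three-sided wooden bay, until its back is right up against the back batten and it stands square in the bay. Push it with the fingers low down near its foot, so that it slides without tipping; do not grip or lift it, and do not touch the jar inside. Leave the other things on the table where they are.

Things in the scene. Friction and masses are not known exactly. Their poses are not given: they have to be found in the camera images.
- carton: Tall off-white card carton (looks grey in shade), open top, 115 (x) x 126 (y) x 205 mm tall, walls 3 mm. Origin: centre of its underside; z up; +x points roughly to the bay's back stop at the start. Loose; with its jar about 0.85 kg (+-15 %). Pushed low it slides (about 4 to 12 N); pushed near the top it tips.
- jar: A loose screw-lid jar, 89 mm across and 138 mm tall, standing inside the carton with about 1 cm of play all round. Origin: centre of its underside; z up.
- bay: Fixed U of wooden battens, 20 mm thick, 30 mm high, open towards the robot. Origin: on the table, where the carton's origin lies when fully home. +x from the mouth to the back stop, z up. Inner faces: back stop x = +58 mm, sides y = +-74 mm; the sides run forward to x = +25 mm, then flare out to about x = -7 mm, so the carton's front half sticks out when home.
- butternut: Bystander: butternut squash, 68 x 203 x 63 mm, lying to the right of the work. Origin: centre of its underside.
- pepper: Bystander: red bell pepper, 76 x 79 x 106 mm, standing to the left of the work. Origin: centre of its underside.
- egg_box: Bystander: closed grey-brown egg box, 106 x 155 x 72 mm, to the right of the bay. Origin: centre of its underside.
- honey_jar: Bystander: small green-lidded jar, the one nearest the bay, 64 x 68 x 84 mm, to the left of the bay. Origin: centre of its underside.
- tape: Bystander: roll of tape lying flat, 96 mm across, 25 mm high, to the left, nearer the robot. Origin: centre of its underside.
Mind the look-alikes: they are no part of the job. What is shaped like the carton but pink is not meant.

How it is judged:
By the outcome, as a careful person would: the job done as asked, in the order asked, and still so for the second after the job is handed in, with the robot touching nothing.
It also fails if it takes over 72 s, if anything falls off the work surface, if the arm or the gripper's body presses on something with over 40 N, if the wrist force passes 120 N, or if a joint passes its speed limit or range.

### The arm

A 7-joint arm with a two-finger parallel gripper is mounted at the origin on a cart in front of the work surface, level with it; the furniture and walls round the work are solid. World frame = base frame: x ahead of the robot, y to its left, z up, the work surface at z = 0. Lengths are in m, angles in rad, forces in N, time in s.
With the tool pointing down it reaches from about 0.425 to 0.875 m from the base axis. Payload 4.7 kg.
Tool frame: the origin (TCP) lies on the centre line of the jaws, within the pads' length; the fingertips stand 25 mm ahead of it and the grasp point (between the pads) lies 6 mm ahead of it; x points along the fingers, z is the direction in which the jaws open and shut, and the axes are right-handed (so a half turn about x gives the same grasp; the last joint's range is limited). The gripper opens to 85 mm and grips with 20 to 120 N. Pads are 22 mm wide; open, the fingers measure 114 mm over their backs; the gripper's body (76 mm by 85 mm) begins 54 mm behind the grasp point. The pads swing forward as they close: fully open they stand 13 mm farther back than shut.
Start: joints at [1.12, 0.321, -0.07, 1.45, 0.023, 1.371, -0.057], TCP at [0.291, -0.581, 0.256] pointing down, gripper open.
Joint ranges: [-2.86, 2.86], [-0.3, 2.09], [-1.38, 1.24], [0.06, 2.45], [-1.56, 4.7], [0.09, 2.05], [-2.69, 2.69]. Speed limits (rad/s): [2.57, 2.57, 3.14, 3.14, 3.14, 3.14, 3.14].

### API

Orientations are given as a unit quaternion [x, y, z, w].
In Python, from workcell import * gives the robot as it stands.
- The arm moves only by the tool apply_moves, never from a script. Its arguments are lists of equal length, an entry for each row: "hand": the finger opening in mm, from 0 to 85.4; "translation": the shift along the world's x, y, z in mm, a list of three; "angular": the turn, a rotation vector about the world's x, y, z in rad, a list of three. A call has exactly 8 rows; each row is the pose to reach, as a shift and turn from the pose commanded when the call began; what a row does not reach only later rows make up. A row lasts 1/12 s, in which the tool goes at most 41.7 mm and 7.16 degrees, less where a joint would pass 70% of its speed; a pose out of reach is approached as far as the arm can. A call with a gripper value outside its range is refused whole. The fingers move at their own pace and stop on an object; "newtons" is the grip in N (left out, the last holds). Time passes only in rows, so rows that repeat a pose let the fingers close, or fill a call up. It gives the time, the measured TCP pose, the force and the opening at its end, in the units of the state.
- state(): the state, without advancing time (a new reading comes with each control period).
- snapshot(name): name is "scene" or "side" or "wrist"; returns the picture (400x640x3 uint8, red, green, blue); there is no depth.
- camera_info(name): a dict with "fx", "fy", "cx", "cy" (pixels), "extrinsics" (4x4, takes a point from camera to world coordinates). Camera axes: x right, y up, looking along -z (the intrinsics and any distortion apply to the point x, -y, -z); pixel columns grow to the right and rows downward; lengths in m; the calibration is good to about 2 mm. A picture is of the moment at which its call begins: read the wrist's pose just before it. camera_info takes no time and is no camera call; for the wrist camera it gives the pose at the moment of the call.
- job_done(): hands the job in, once; it reports no verdict.
Trained networks look in the newest picture that a camera, given by its name, has taken for a name from the list of things; names that differ only in an ending like _2 or _b are one class to them, and where a whole thing is asked for, a point or a joint stands for the part that bears it (a point fixed in the world has none). Each returns a list of dicts, best first, with "score" (0 to 1); they miss things now and then, are a little off and sometimes report something else, mostly with a low value. They report only what shows in the picture. A call takes as long as a camera call. They do not tell look-alikes from the thing itself.
- recognise(camera, query): "rect" ([centre column, centre row, width, height] in pixels, round what is visible of it).
The state is a dict: "t": time; "joints": joint angles; "qvel": joint speeds; "joint_torque": joint torques, N m; "tool_pos": TCP position; "eef_rot": TCP orientation; "wrist_force": force on the tool from outside, world axes, zero at the start; "ft_torque": the same for the moment, N m; "finger_gap": finger opening in m.
Only numpy, scipy, OpenCV 4.12 (cv2) and the standard library are available. Lean on these libraries where they do the work, as an engineer would, in place of code of your own. Each camera call takes 0.05 s, during which the arm holds its last target. There are 200 camera calls.

## Working session

There is one attempt and no reset: what is moved stays moved. The work goes in short steps, Python scripts to look and compute and a tool call to move; the robot and the scene stay as the last step left them, time stands still between calls to the robot, and variables do not carry over. Pictures are saved under pics/ and viewed, about 8 in all and at most 12, crops included, and the job is handed in when it is done.

Besides the shell and the picture viewer there is one more tool, called after "Emit:" as name(argument=value, ...) on one line, values as JSON. apply_moves: Moves the arm, as the interface text tells. Its arguments: {"type":"object","properties":{"hand":{"type":"array","items":{"type":"number"}},"translation":{"type":"array","items":{"type":"array","items":{"type":"number"}}},"angular":{"type":"array","items":{"type":"array","items":{"type":"number"}}},"newtons":{"type":"number"}},"required":["hand","translation","angular"]}

```bash
mkdir -p pics; ls
python3 - <<'E'
from workcell import *
import cv2,numpy as np
s=state();print({k:np.round(v,3) for k,v in s.items()})
for c in ("scene","side"):
    im=snapshot(c);cv2.imwrite(f"pics/{c}1.png",cv2.cvtColor(im,cv2.COLOR_RGB2BGR))
    i=camera_info(c);print(c,{k:np.round(v,4).tolist() for k,v in i.items()})
    for q in ("carton","bay"):
        print(c,q,[(np.round(r["rect"]).tolist(),round(r["score"],2)) for r in recognise(c,q)])
E
```

```text
pics
{'t': np.float64(0.0), 'joints': array([ 1.12 ,  0.322, -0.07 ,  1.452,  0.023,  1.371, -0.057]), 'qvel': array([-0.   ,  0.001,  0.   , -0.001,  0.   ,  0.002, -0.001]), 'joint_torque': array([ 1.0000e-03, -4.9358e+01, -3.8100e-01, -3.1434e+01,  1.3000e-02,
        1.1000e-02, -0.0000e+00]), 'tool_pos': array([ 0.291, -0.581,  0.255]), 'eef_rot': array([ 0.372,  0.602, -0.371,  0.601]), 'wrist_force': array([-0.099,  0.369, -0.499]), 'ft_torque': array([ 0.019, -0.065,  0.03 ]), 'finger_gap': np.float64(0.085)}
scene {'fx': 385.9388, 'fy': 385.9388, 'cx': 324.0024, 'cy': 205.3895, 'extrinsics': [[0.9448, -0.201, 0.2588, 0.869], [0.3275, 0.5498, -0.7684, -0.8949], [0.0121, 0.8107, 0.5853, 0.7223], [0.0, 0.0, 0.0, 1.0]]}
scene carton [([254.0, 209.0, 53.0, 81.0], 0.73), ([329.0, 203.0, 56.0, 95.0], 0.63)]
scene bay [([389.0, 218.0, 44.0, 53.0], 0.89), ([329.0, 205.0, 57.0, 90.0], 0.73)]
side {'fx': 368.7878, 'fy': 368.7878, 'cx': 318.4826, 'cy': 190.8477, 'extrinsics': [[0.0074, -0.7915, 0.6112, 1.2927], [0.9999, 0.0114, 0.0027, 0.0113], [-0.0091, 0.6111, 0.7915, 0.9662], [0.0, 0.0, 0.0, 1.0]]}
side carton [([266.0, 142.0, 50.0, 76.0], 0.9), ([205.0, 226.0, 53.0, 39.0], 0.72), ([290.0, 188.0, 53.0, 75.0], 0.68)]
side bay [([335.0, 247.0, 66.0, 26.0], 0.56)]
```

View pics/scene1.png

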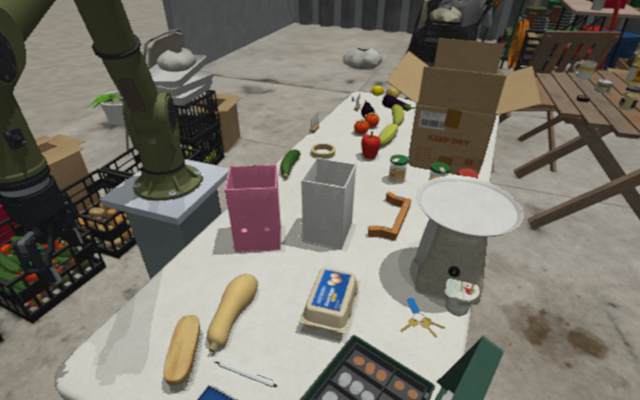

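View pics/side1.png

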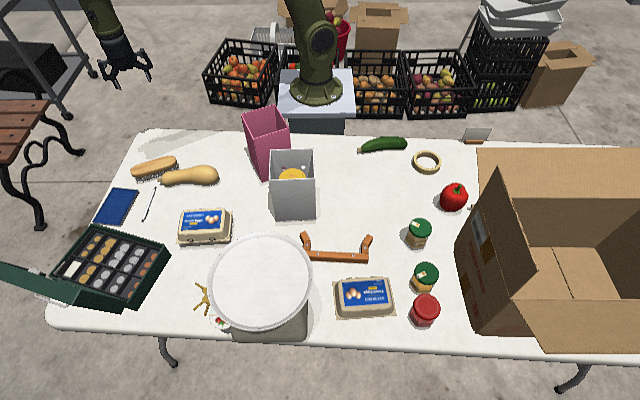

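The pale carton is at scene (329,203) / side (292,185), with a yellow jar lid showing inside it. The look-alike at scene (254,209) / side (266,142) is pink, so it isn't the one meant. The bay is at scene (390,217) / side (336,247), with its mouth towards the robot. I'll confirm with one enlarged crop.

Run:
```python
import cv2,numpy as np
a=cv2.imread("pics/scene1.png")[145:265,285:425]; b=cv2.imread("pics/side1.png")[140:275,230:390]
a=cv2.resize(a,None,fx=2.7,fy=2.7*1,interpolation=cv2.INTER_CUBIC)
b=cv2.resize(b,None,fx=2.5,fy=2.5,interpolation=cv2.INTER_CUBIC)
def grid(im,x0,y0,f):
    for x in range(x0-x0%20+20,x0+int(im.shape[1]/f),20): cv2.putText(im,str(x),(int((x-x0)*f),10),0,.35,(0,0,255));cv2.line(im,(int((x-x0)*f),12),(int((x-x0)*f),18),(0,0,255))
    for y in range(y0-y0%20+20,y0+int(im.shape[0]/f),20): cv2.putText(im,str(y),(0,int((y-y0)*f)),0,.35,(0,0,255));cv2.line(im,(22,int((y-y0)*f)),(30,int((y-y0)*f)),(0,0,255),1)
grid(a,285,145,2.7);grid(b,230,140,2.5)
h=max(a.shape[0],b.shape[0]);p=lambda i:cv2.copyMakeBorder(i,0,h-i.shape[0],0,0,0)
cv2.imwrite("pics/crop1.png",np.hstack([p(a),p(b)]))
```

```text
(no output)
```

View pics/crop1.png

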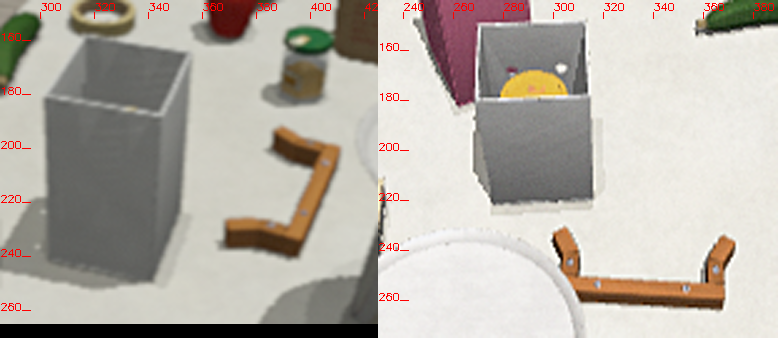

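```bash
cat > h.py <<'E'
from workcell import *
import numpy as np, cv2
from scipy.optimize import least_squares
def proj(c,P):
    i=camera_info(c);E=np.linalg.inv(i["extrinsics"]);q=np.atleast_2d(P)@E[:3,:3].T+E[:3,3]
    return np.c_[i["cx"]+i["fx"]*q[:,0]/-q[:,2], i["cy"]-i["fy"]*q[:,1]/-q[:,2]]
def place(m,L):
    x,y,a=m;c,s=np.cos(a),np.sin(a);L=np.atleast_2d(L)
    return np.c_[x+c*L[:,0]-s*L[:,1],y+s*L[:,0]+c*L[:,1],L[:,2]]
def fit(obs,x0):
    f=lambda m:np.concatenate([(proj(c,place(m,[o[0] for o in v]))-[o[1] for o in v]).ravel() for c,v in obs.items()])
    r=least_squares(f,x0,loss="soft_l1");return r.x,f(r.x).reshape(-1,2)
A,B,H=.0575,.063,.205
E
python3 - <<'E'
from h import *
C={"scene":[((-A,-B,H),(301.7,181.3)),((-A,B,H),(316.5,159.1)),((A,B,H),(355.4,164.6)),((A,-B,H),(345,187.6)),((-A,-B,0),(302.8,242)),((A,-B,0),(341.3,248.7))],
"side":[((-A,-B,H),(270,148.8)),((-A,B,H),(313.2,148.8)),((A,B,H),(314.8,178.8)),((A,-B,H),(269.6,179.2)),((A,-B,0),(274.8,221.6)),((A,B,0),(316,220.4))]}
m,r=fit(C,[.6,-.1,0]);print("carton",m.round(4),np.degrees(m[2]));print(r.round(1).tolist())
Bo={"scene":[((.058,.074,.03),(401.7,203.5)),((.058,-.074,.03),(391.7,228.7))],
"side":[((.058,-.074,.03),(310.4,250)),((.058,.074,.03),(361.6,254))]}
b,r=fit(Bo,[.8,0,0]);print("bay",b.round(4),np.degrees(b[2]));print(r.round(1).tolist())
d=b[:2]-m[:2];c,s=np.cos(b[2]),np.sin(b[2])
print("carton in bay frame",(-np.array([c*d[0]+s*d[1],-s*d[0]+c*d[1]])).round(4),np.degrees(m[2]-b[2]))
p=.042
def g(u,rows):  # tape, pink carton position roughly: ground-plane point
    pass
def ground(cn,u,v,z=0):
    i=camera_info(cn);E=np.array(i["extrinsics"]);d=E[:3,:3]@[(u-i["cx"])/i["fx"],-(v-i["cy"])/i["fy"],-1];t=(z-E[2,3])/d[2];return (E[:3,3]+t*d).round(3)
print("pink corners", [ground("scene",*q) for q in ((233,248),(281,248))],[ground("side",*q,.205) for q in ((242,117),(276,105),(290,143),(256,150))])
print("flare tips",[ground("side",302.8,232.8,.03),ground("side",370,235.2,.03)])
E
```

```text
carton [ 0.6056 -0.0664  0.0322] 1.8466069699764984
[[-0.5, -1.6], [0.3, -2.3], [1.8, -1.2], [0.4, 0.0], [0.0, -0.7], [0.8, 1.1], [-0.7, -0.2], [0.0, -1.7], [-0.3, -0.9], [-2.1, 0.4], [0.5, -0.2], [-0.3, -0.5]]
bay [ 0.7297  0.0587 -0.0873] -5.003348583403728
[[3.8, -3.2], [0.7, -1.3], [-1.2, -0.5], [-0.5, -1.1]]
carton in bay frame [-0.1128 -0.1354] 6.8499555533802265
pink corners [array([ 0.379, -0.223,  0.   ]), array([ 0.504, -0.178,  0.   ])] [array([ 0.413, -0.226,  0.205]), array([ 0.358, -0.124,  0.205]), array([ 0.528, -0.073,  0.205]), array([ 0.555, -0.169,  0.205])]
flare tips [array([ 0.726, -0.039,  0.03 ]), array([0.736, 0.158, 0.03 ])]
```

```bash
cat >> h.py <<'E'
from scipy.spatial.transform import Rotation as R
def ground(cn,u,v,z=0):
    i=camera_info(cn);E=np.array(i["extrinsics"]);d=E[:3,:3]@[(u-i["cx"])/i["fx"],-(v-i["cy"])/i["fy"],-1];t=(z-E[2,3])/d[2];return (E[:3,3]+t*d).round(3)
def target(az,th,flip):  # fingers point along azimuth az, th from vertical
    x=np.array([np.cos(az)*np.sin(th),np.sin(az)*np.sin(th),-np.cos(th)]);z=flip*np.array([np.sin(az),-np.cos(az),0])
    return R.from_matrix(np.c_[x,np.cross(z,x),z])
def turn(Rt): # world rotvec from present
    return (Rt*R.from_quat(state()["eef_rot"]).inv()).as_rotvec()
E
python3 - <<'E'
from h import *
s=state();R0=R.from_quat(s["eef_rot"]);print("tool axes\n",R0.as_matrix().round(2))
E=np.array(camera_info("wrist")["extrinsics"]);print("wristcam in tool",R0.inv().apply(E[:3,3]-s["tool_pos"]).round(3), "look",R0.inv().apply(-E[:3,2]).round(2))
yaw=np.radians(-5)
for n,az in(("side",np.pi/2+yaw),("back",yaw)):
  for f in(1,-1):
    v=turn(target(az,np.radians(45),f));print(n,f,v.round(3),np.degrees(np.linalg.norm(v)).round(0))
print("butternut",ground("side",162,178),ground("side",217,180),"egg",ground("side",178,240),ground("side",228,243),ground("side",232,212),"scale",ground("side",230,335),"honey",ground("side",418,245),"tape",ground("side",426,162))
E
```

```text
tool axes
 [[-0.    0.89  0.45]
 [ 0.    0.45 -0.89]
 [-1.   -0.   -0.  ]]
wristcam in tool [-0.118  0.081  0.   ] look [ 0.95 -0.31  0.  ]
side 1 [ 0.677 -0.461  0.964] 72.0
side -1 [ 0.531  0.783 -1.994] 126.0
back 1 [ 0.149 -0.781 -0.523] 55.0
back -1 [-1.022 -0.196  2.418] 151.0
butternut [ 0.483 -0.527 -0.   ] [ 0.495 -0.337 -0.   ] egg [ 0.728 -0.417  0.   ] [ 0.74  -0.264  0.   ] [ 0.628 -0.267 -0.   ] scale [ 1.007 -0.221  0.   ] honey [0.754 0.302 0.   ] tape [ 0.424  0.386 -0.   ]
```

Emit:
apply_moves(hand=[70,70,70,70,70,70,70,70], translation=[[29,20,0],[58,45,0],[87,75,0],[116,105,0],[145,135,0],[175,160,0],[205,190,0],[235,220,0]], angular=[[0.064,-0.044,0.092],[0.128,-0.088,0.184],[0.193,-0.131,0.275],[0.257,-0.175,0.366],[0.322,-0.219,0.458],[0.386,-0.263,0.55],[0.45,-0.306,0.641],[0.515,-0.35,0.733]])

```text
t: 0.97
tool_pos: [0.5259, -0.3618, 0.2568]
eef_rot: [0.328, 0.655, 0.096, 0.674]
wrist_force: [0.6, -0.7, 0.5]
finger_gap: 0.0702
```

Run:
```python
from h import *
s=state();print(s["t"],s["tool_pos"].round(3) if hasattr(s["tool_pos"],"round") else s["tool_pos"],np.round(s["joints"],2),np.round(s["wrist_force"],1),s["finger_gap"])
print(turn(target(np.radians(86),np.radians(45),1)).round(3))
```

```text
0.9667 [ 0.526 -0.362  0.257] [ 1.05  0.55 -0.35  1.28 -0.35  1.65  0.4 ] [ 0.6 -0.7  0.5] 0.07023203285130579
[ 0.161 -0.106  0.246]
```

Emit:
apply_moves(hand=[70,70,70,70,70,70,70,70], translation=[[15,20,-5],[30,45,-15],[45,75,-35],[60,100,-60],[74,112,-85],[74,125,-110],[74,140,-140],[74,150,-165]], angular=[[0.04,-0.027,0.062],[0.08,-0.053,0.123],[0.12,-0.08,0.185],[0.161,-0.106,0.246],[0.161,-0.106,0.246],[0.161,-0.106,0.246],[0.161,-0.106,0.246],[0.161,-0.106,0.246]])

```text
t: 1.63
tool_pos: [0.5991, -0.2103, 0.0893]
eef_rot: [0.293, 0.645, 0.246, 0.662]
wrist_force: [-0.7, 0.3, -0.1]
finger_gap: 0.0703
```

Run:
```python
from h import *
s=state();print(s["t"],np.round(s["tool_pos"],3),np.round(s["joints"],2),np.round(s["wrist_force"],1))
print(turn(target(np.radians(86),np.radians(45),1)).round(3))
a=cv2.cvtColor(snapshot("side"),cv2.COLOR_RGB2BGR)[100:280,190:400];b=cv2.cvtColor(snapshot("scene"),cv2.COLOR_RGB2BGR)[120:300,230:420]
cv2.imwrite("pics/pre.png",np.hstack([cv2.resize(a,None,fx=2,fy=2,interpolation=2),cv2.resize(b,None,fx=2,fy=2,interpolation=2)]))
```

```text
1.6333 [ 0.599 -0.21   0.089] [ 0.92  0.76 -0.45  1.43 -0.39  1.41  0.59] [-0.7  0.3 -0.1]
[ 0.002 -0.003  0.001]
```

View pics/pre.png

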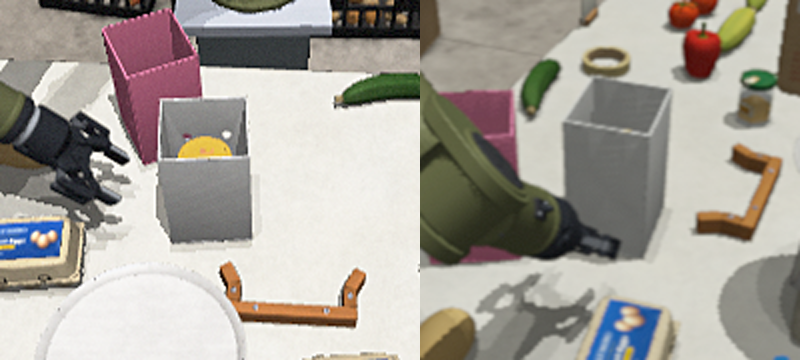

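The hand is at side-crop (90,155), left of the carton with the fingers facing its -y face, and it is clear of the egg box and the pink carton. Next I lower it and start the side push.

Emit:
apply_moves(hand=[70,70,70,70,70,70,70,70], translation=[[0,0,-20],[0,0,-40],[1,8,-54],[2,16,-54],[3,24,-54],[3,32,-54],[4,40,-54],[4,46,-54]], angular=[[0,0,0],[0,0,0],[0,0,0],[0,0,0],[0,0,0],[0,0,0],[0,0,0],[0,0,0]])

```text
t: 2.4
tool_pos: [0.6041, -0.1649, 0.0387]
eef_rot: [0.293, 0.644, 0.246, 0.663]
wrist_force: [0.6, 0.4, -0.2]
finger_gap: 0.0697
```

Emit:
apply_moves(hand=[70,70,70,70,70,70,70,70], translation=[[0,5,0],[1,10,0],[1,15,0],[1,20,0],[2,25,0],[2,30,0],[2,35,0],[3,40,0]], angular=[[0,0,0],[0,0,0],[0,0,0],[0,0,0],[0,0,0],[0,0,0],[0,0,0],[0,0,0]])

```text
t: 3.07
tool_pos: [0.6058, -0.1282, 0.0372]
eef_rot: [0.293, 0.644, 0.244, 0.663]
wrist_force: [-2.4, -4.9, 2.8]
finger_gap: 0.0704
```

Emit:
apply_moves(hand=[70,70,70,70,70,70,70,70], translation=[[0,6,0],[1,12,0],[1,18,0],[2,24,0],[2,30,0],[2,36,0],[3,42,0],[3,48,0]], angular=[[0,0,0],[0,0,0],[0,0,0],[0,0,0],[0,0,0],[0,0,0],[0,0,0],[0,0,0]])

```text
t: 3.73
tool_pos: [0.6095, -0.0782, 0.0372]
eef_rot: [0.293, 0.644, 0.245, 0.663]
wrist_force: [-1.4, -4.9, 0.2]
finger_gap: 0.0699
```

```bash
cat > look.py <<'E'
from h import *
import sys
def grid(im,x0,y0,f):
    for x in range(x0-x0%20+20,x0+int(im.shape[1]/f),20): cv2.putText(im,str(x),(int((x-x0)*f),10),0,.35,(0,0,255));cv2.line(im,(int((x-x0)*f),12),(int((x-x0)*f),18),(0,0,255))
    for y in range(y0-y0%20+20,y0+int(im.shape[0]/f),20): cv2.putText(im,str(y),(0,int((y-y0)*f)),0,.35,(0,0,255));cv2.line(im,(22,int((y-y0)*f)),(30,int((y-y0)*f)),(0,0,255),1)
def pair(name,ra,rb,f):
    o=[]
    for c,(x0,y0,x1,y1) in (("scene",ra),("side",rb)):
        im=cv2.cvtColor(snapshot(c),cv2.COLOR_RGB2BGR);cv2.imwrite(f"pics/{name}_{c}.png",im)
        im=cv2.resize(im[y0:y1,x0:x1],None,fx=f,fy=f,interpolation=2);grid(im,x0,y0,f);o.append(im)
    h=max(i.shape[0] for i in o);cv2.imwrite(f"pics/{name}.png",np.hstack([cv2.copyMakeBorder(i,0,h-i.shape[0],0,0,0) for i in o]))
E
python3 - <<'E'
from look import *
pair("p2",(290,140,425,260),(250,135,385,270),2.9)
E
```

```text
(no output)
```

View pics/p2.png

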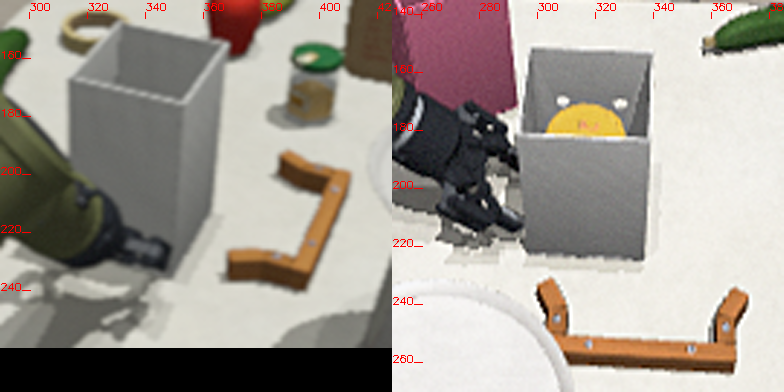

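Run:
```python
from h import *
C={"scene":[((-A,-B,H),(313.4,166.9)),((-A,B,H),(332.1,148.3)),((A,B,H),(369,155.2)),((A,-B,H),(353.4,175.9)),((A,-B,0),(349.3,235.2))],
"side":[((-A,-B,H),(296.6,152.2)),((-A,B,H),(340,153.3)),((A,B,H),(338.3,183.3)),((A,-B,H),(295.2,182.6)),((A,-B,0),(297.6,221.9)),((A,B,0),(336.6,224.7))]}
m,r=fit(C,[.6,0,0]);print("carton",m.round(4),np.degrees(m[2]).round(1));print(r.round(1).tolist())
sd=lambda x,y:ground("side",250+(x-392)/2.9,135+y/2.9,.03)
sc=lambda x,y:ground("scene",290+x/2.9,140+y/2.9,.03)
print("side innerL/R",sd(564,335),sd(720,343),"tips in",sd(553,279),sd(735,290),"screws",sd(589,344),sd(691,349),"arm screws",sd(557,319),sd(726,327))
print("scene inner up/low",sc(330,187),sc(292,255),"outer",sc(349,178),sc(306,278),"tips",sc(279,156),sc(228,252))
print("screws",sc(337,188),sc(309,243),"arms",sc(279,255))
```

```text
carton [ 0.6175  0.0042 -0.0808] -4.6
[[0.3, -1.2], [-0.1, -2.3], [0.6, -1.3], [0.8, -0.8], [0.8, 0.8], [-0.4, -2.6], [0.3, -1.7], [0.4, -0.2], [-3.8, -1.9], [-1.7, 0.6], [-0.2, 0.1]]
side innerL/R [ 0.784 -0.02   0.03 ] [0.795 0.133 0.03 ] tips in [ 0.72  -0.031  0.03 ] [0.735 0.153 0.03 ] screws [0.795 0.005 0.03 ] [0.801 0.104 0.03 ] arm screws [ 0.767 -0.027  0.03 ] [0.778 0.14  0.03 ]
scene inner up/low [0.793 0.103 0.03 ] [ 0.777 -0.024  0.03 ] outer [0.809 0.127 0.03 ] [ 0.796 -0.054  0.03 ] tips [0.73  0.143 0.03 ] [ 0.717 -0.041  0.03 ]
screws [0.8   0.104 0.03 ] [0.789 0.    0.03 ] arms [ 0.765 -0.029  0.03 ]
```

The carton is upright and the hand is still pressing on its side. It is now 64 mm short of the bay axis, and its yaw agrees with the bay's to about 0.3°.

Emit:
apply_moves(hand=[70,70,70,70,70,70,70,70], translation=[[0,6,0],[1,12,0],[1,18,0],[2,24,0],[2,30,0],[2,35,0],[3,40,0],[3,44,0]], angular=[[0,0,0],[0,0,0],[0,0,0],[0,0,0],[0,0,0],[0,0,0],[0,0,0],[0,0,0]])

```text
t: 4.5
tool_pos: [0.6123, -0.0337, 0.0373]
eef_rot: [0.293, 0.644, 0.246, 0.662]
wrist_force: [-0.9, -5.3, 0.6]
finger_gap: 0.07
```

Emit:
apply_moves(hand=[70,70,70,70,70,70,70,70], translation=[[0,4,0],[0,8,0],[1,12,0],[1,15,0],[1,18,0],[2,20,0],[2,20,0],[2,20,0]], angular=[[0,0,0],[0,0,0],[0,0,0],[0,0,0],[0,0,0],[0,0,0],[0,0,0],[0,0,0]])

```text
t: 5.17
tool_pos: [0.614, -0.0132, 0.0373]
eef_rot: [0.294, 0.644, 0.246, 0.662]
wrist_force: [-0.2, -2.1, 0.2]
finger_gap: 0.07
```

Emit:
apply_moves(hand=[70,70,70,70,70,70,70,70], translation=[[0,-15,0],[0,-40,3],[0,-70,15],[0,-95,45],[0,-110,85],[-5,-120,125],[-15,-125,165],[-25,-125,205]], angular=[[0,0,0],[0,0,0],[0,0,0],[0,0,0],[0,0,0],[0,0,0],[0,0,0],[0,0,0]])

```text
t: 5.83
tool_pos: [0.5887, -0.141, 0.2435]
eef_rot: [0.294, 0.644, 0.245, 0.662]
wrist_force: [0.1, -1.3, 0.3]
finger_gap: 0.0701
```

Emit:
apply_moves(hand=[85,85,85,85,85,85,85,85], translation=[[0,0,40],[-10,10,75],[-20,25,95],[-30,45,100],[-40,65,100],[-50,85,100],[-60,105,100],[-70,125,100]], angular=[[0,0,-0.12],[0,0,-0.24],[0,0,-0.36],[0,0,-0.48],[0,0,-0.6],[0,0,-0.72],[0,0,-0.84],[0,0,-0.96]])

```text
t: 6.5
tool_pos: [0.5252, -0.0273, 0.341]
eef_rot: [0.535, 0.46, -0.064, 0.706]
wrist_force: [-2.2, -0.1, 0.3]
finger_gap: 0.0853
```

Run:
```python
from look import *
s=state();print(s["t"],np.round(s["tool_pos"],3),np.round(s["joints"],2),np.round(s["wrist_force"],1))
print(turn(target(np.radians(-4.3),np.radians(45),1)).round(3))
pair("p3",(290,140,425,260),(250,135,385,270),2.9)
```

```text
6.5 [ 0.525 -0.027  0.341] [ 0.91 -0.29 -0.44  2.07 -0.91  1.1  -0.15] [-2.2 -0.1  0.3]
[ 0.008 -0.014 -0.695]
```

View pics/p3.png

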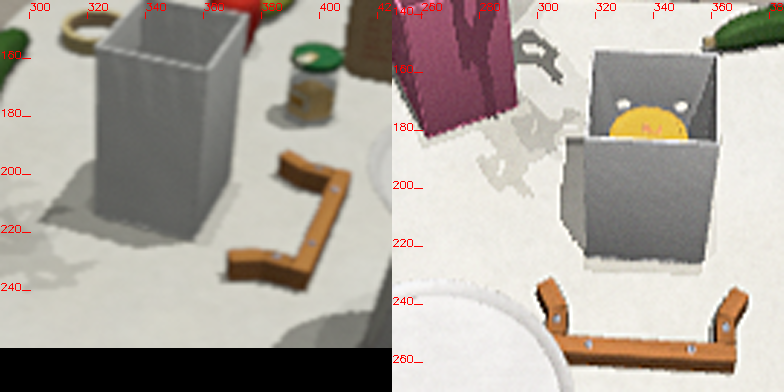

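Run:
```python
from h import *
C={"scene":[((-A,-B,H),(323.1,154.8)),((A,B,H),(373.8,144.5)),((A,-B,H),(362.4,163.8)),((-A,-B,0),(323.1,213.1)),((A,-B,0),(356.9,223.1))],
"side":[((-A,-B,H),(319.7,152.6)),((-A,B,H),(362.8,153.6)),((A,B,H),(361.7,184.3)),((A,-B,H),(316.6,183.3)),((A,-B,0),(316.9,223.6)),((A,B,0),(357.2,226))]}
m,r=fit(C,[.6,0,0]);print("carton",m.round(4),np.degrees(m[2]).round(1));print(r.round(1).tolist())
b=np.array([.733,.060]);a=np.radians(-4.3);d=m[:2]-b;print("in bay",d@[np.cos(a),np.sin(a)],d@[-np.sin(a),np.cos(a)])
```

```text
carton [ 0.6227  0.0689 -0.0839] -4.8
[[0.4, 0.2], [2.8, -0.1], [0.0, -0.1], [-0.4, 0.5], [0.7, 0.2], [-0.8, -2.0], [0.5, -0.8], [1.5, 0.1], [-1.0, -1.4], [-0.3, -0.0], [0.2, 0.0]]
in bay -0.11070411086271006 0.0006369276414198204
```

Emit:
apply_moves(hand=[85,85,85,85,85,85,85,85], translation=[[-5,20,0],[-10,40,-10],[-10,60,-25],[-10,75,-45],[-10,90,-65],[-10,103,-85],[-10,103,-105],[-10,103,-120]], angular=[[0,0,-0.12],[0,0,-0.24],[0,0,-0.36],[0,0,-0.48],[0,0,-0.6],[0,0,-0.695],[0,0,-0.695],[0,0,-0.695]])

```text
t: 7.27
tool_pos: [0.5413, 0.0549, 0.2332]
eef_rot: [0.608, 0.373, -0.222, 0.665]
wrist_force: [-0.4, -1.1, -0.7]
finger_gap: 0.0851
```

Run:
```python
from look import *
s=state();print(s["t"],np.round(s["tool_pos"],3),np.round(s["joints"],2),np.round(s["wrist_force"],1))
print(turn(target(np.radians(-4.3),np.radians(45),1)).round(3))
```

```text
7.2667 [0.541 0.055 0.233] [ 0.12 -0.3  -0.17  2.28 -0.36  0.49 -1.15] [-0.4 -1.1 -0.7]
[-0.011 -0.088 -0.304]
```

Emit:
apply_moves(hand=[60,60,60,60,60,60,60,60], translation=[[-3,0,3],[-6,0,6],[-9,0,10],[-9,0,10],[-9,0,10],[-9,0,10],[-9,0,10],[-9,0,10]], angular=[[0,0.1,0],[0,0.2,0],[0,0.3,0],[0,0.35,0],[0,0.35,0],[0,0.35,0],[0,0.35,0],[0,0.35,0]])

```text
t: 7.93
tool_pos: [0.5315, 0.0519, 0.2444]
eef_rot: [0.562, 0.481, -0.324, 0.59]
wrist_force: [0.6, 0.5, 0.8]
finger_gap: 0.0599
```

Run:
```python
from look import *
s=state();print(s["t"],np.round(s["tool_pos"],3),np.round(s["joints"],2),np.round(s["wrist_force"],1))
R0=R.from_quat(s["eef_rot"]);x=R0.as_matrix()[:,0];print("tilt",np.degrees(np.arccos(-x[2])),"az",np.degrees(np.arctan2(x[1],x[0])))
T=target(np.radians(-4.3),np.radians(25),1)
print(turn(T).round(3))
for k in range(1,27):
    Rt=T*R.from_rotvec([-np.pi*k/26,0,0]); print(k,(Rt*T.inv()).as_rotvec().round(2).tolist())
```

```text
7.9333 [0.531 0.052 0.244] [ 0.18 -0.14 -0.22  2.02 -0.22  0.93 -1.32] [0.6 0.5 0.8]
tilt 21.26480047008175 az 25.863894284159436
[-0.089 -0.083 -0.284]
1 [-0.05, 0.0, 0.11]
2 [-0.1, 0.01, 0.22]
3 [-0.15, 0.01, 0.33]
4 [-0.2, 0.02, 0.44]
5 [-0.25, 0.02, 0.55]
6 [-0.31, 0.02, 0.66]
7 [-0.36, 0.03, 0.77]
8 [-0.41, 0.03, 0.88]
9 [-0.46, 0.03, 0.99]
10 [-0.51, 0.04, 1.1]
11 [-0.56, 0.04, 1.2]
12 [-0.61, 0.05, 1.31]
13 [-0.66, 0.05, 1.42]
14 [-0.71, 0.05, 1.53]
15 [-0.76, 0.06, 1.64]
16 [-0.81, 0.06, 1.75]
17 [-0.87, 0.07, 1.86]
18 [-0.92, 0.07, 1.97]
19 [-0.97, 0.07, 2.08]
20 [-1.02, 0.08, 2.19]
21 [-1.07, 0.08, 2.3]
22 [-1.12, 0.08, 2.41]
23 [-1.17, 0.09, 2.52]
24 [-1.22, 0.09, 2.63]
25 [-1.27, 0.1, 2.74]
26 [1.32, -0.1, -2.85]
```

Emit:
apply_moves(hand=[60,60,60,60,60,60,60,60], translation=[[-3,3,0],[-6,6,0],[-9,9,0],[-12,12,0],[-15,15,0],[-17,18,0],[-19,20,0],[-21,22,0]], angular=[[-0.039,-0.019,0.112],[-0.078,-0.038,0.224],[-0.117,-0.057,0.336],[-0.156,-0.076,0.447],[-0.196,-0.095,0.559],[-0.235,-0.114,0.671],[-0.274,-0.133,0.783],[-0.313,-0.152,0.895]])

```text
t: 8.6
tool_pos: [0.5104, 0.0745, 0.2453]
eef_rot: [0.223, 0.577, -0.062, 0.783]
wrist_force: [-0.1, 0.4, 0.4]
finger_gap: 0.0599
```

Emit:
apply_moves(hand=[60,60,60,60,60,60,60,60], translation=[[0,0,0],[0,0,0],[0,0,0],[0,0,0],[0,0,0],[0,0,0],[0,0,0],[0,0,0]], angular=[[-0.039,-0.019,0.112],[-0.078,-0.038,0.224],[-0.117,-0.057,0.336],[-0.156,-0.076,0.447],[-0.196,-0.095,0.559],[-0.235,-0.114,0.671],[-0.274,-0.133,0.783],[-0.313,-0.152,0.895]])

```text
t: 9.27
tool_pos: [0.5105, 0.0743, 0.2453]
eef_rot: [-0.163, 0.541, 0.212, 0.797]
wrist_force: [0.3, 0.2, -0.5]
finger_gap: 0.0599
```

```bash
cat > st.py <<'E'
from h import *
s=state();print(s["t"],np.round(s["tool_pos"],3),np.round(s["joints"],2),np.round(s["wrist_force"],1))
R0=R.from_quat(s["eef_rot"]);x=R0.as_matrix()[:,0];print("tilt",np.degrees(np.arccos(-x[2])),"az",np.degrees(np.arctan2(x[1],x[0])))
for th in (25,31,38): print(th,turn(target(np.radians(-4.3),np.radians(th),-1)).round(3))
E
python3 st.py
```

```text
9.2667 [0.51  0.074 0.245] [-0.04 -0.19 -0.07  2.06 -0.17  0.93  0.52] [ 0.3  0.2 -0.5]
tilt 21.25795374771724 az 26.287842859627297
25 [-0.534 -0.155  0.845]
31 [-0.586 -0.247  0.819]
38 [-0.646 -0.355  0.785]
```

Emit:
apply_moves(hand=[60,60,60,60,60,60,60,60], translation=[[0,0,0],[0,0,0],[0,0,0],[0,0,0],[0,0,0],[0,0,-5],[0,0,-10],[0,0,-15]], angular=[[-0.065,-0.019,0.103],[-0.13,-0.038,0.206],[-0.195,-0.057,0.309],[-0.26,-0.076,0.412],[-0.325,-0.095,0.515],[-0.39,-0.114,0.618],[-0.455,-0.133,0.721],[-0.52,-0.151,0.823]])

```text
t: 9.93
tool_pos: [0.5106, 0.0744, 0.2303]
eef_rot: [-0.572, 0.407, 0.354, 0.618]
wrist_force: [-0.2, -0.1, 0.3]
finger_gap: 0.0601
```

```bash
python3 st.py
python3 - <<'E'
from h import *
a=cv2.cvtColor(snapshot("side"),cv2.COLOR_RGB2BGR)[60:280,220:420];b=cv2.cvtColor(snapshot("scene"),cv2.COLOR_RGB2BGR)[60:280,230:430]
cv2.imwrite("pics/pre2.png",np.hstack([cv2.resize(a,None,fx=2,fy=2,interpolation=2),cv2.resize(b,None,fx=2,fy=2,interpolation=2)]))
E
```

```text
9.9333 [0.511 0.074 0.23 ] [-0.14 -0.22 -0.13  2.13  0.15  0.83  1.11] [-0.2 -0.1  0.3]
tilt 24.79344815750957 az -3.8942983943535023
25 [-0.014 -0.003  0.022]
31 [-0.023 -0.107  0.022]
38 [-0.033 -0.229  0.021]
```

View pics/pre2.png

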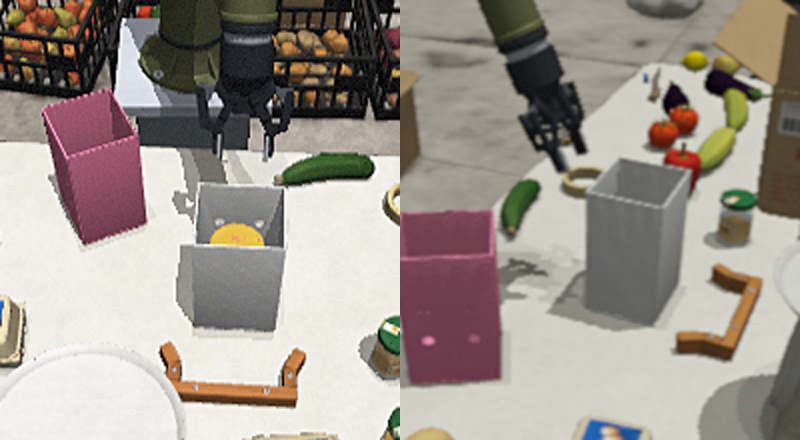

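Run:
```python
from h import *
for u,v in ((358,151),(362,153),(375,151),(407,146),(362,144)): print(u,v,ground("side",u,v,.02))
for u,v in ((485,235),(491,236)): print(ground("scene",230+(u-400)/2+0,60+v/2,.0), )
for u,v in ((512,238),(505,225),(530,185),(540,195)): print(ground("scene",230+(u-400)/2,60+v/2,.02))
```

```text
358 151 [0.386 0.149 0.02 ]
362 153 [0.396 0.162 0.02 ]
375 151 [0.387 0.209 0.02 ]
407 146 [0.365 0.325 0.02 ]
362 144 [0.352 0.166 0.02 ]
[0.323 0.15  0.   ]
[0.334 0.151 0.   ]
[0.385 0.128 0.02 ]
[0.357 0.164 0.02 ]
[0.341 0.316 0.02 ]
[0.373 0.286 0.02 ]
```

The hand is centred behind the carton at scene-crop (555,120), above it, with the pink carton well to one side. The zucchini ends at x≈0.39, y≥0.13, so it is clear of the descent.

Emit:
apply_moves(hand=[60,60,60,60,60,60,60,60], translation=[[0,0,-25],[0,0,-55],[0,0,-85],[0,0,-115],[0,0,-145],[0,0,-170],[0,0,-185],[0,0,-190]], angular=[[-0.014,-0.003,0.022],[-0.014,-0.003,0.022],[-0.014,-0.003,0.022],[-0.014,-0.003,0.022],[-0.014,-0.003,0.022],[-0.014,-0.003,0.022],[-0.014,-0.003,0.022],[-0.014,-0.003,0.022]])

```text
t: 10.7
tool_pos: [0.5092, 0.0733, 0.0378]
eef_rot: [-0.578, 0.406, 0.357, 0.612]
wrist_force: [-0.2, -0.6, 0.1]
finger_gap: 0.06
```

```bash
python3 st.py
```

```text
10.7 [0.509 0.073 0.038] [-0.13  0.06 -0.17  2.32  0.45  0.38  0.8 ] [-0.2 -0.6  0.1]
tilt 24.65355123922659 az -4.5247067490320685
25 [-0.003 -0.006  0.01 ]
31 [-0.012 -0.11   0.01 ]
38 [-0.021 -0.232  0.009]
```

Emit:
apply_moves(hand=[60,60,60,60,60,60,60,60], translation=[[3,0,0],[6,1,0],[10,1,0],[14,1,0],[17,2,0],[20,2,0],[22,2,0],[24,2,0]], angular=[[0,-0.02,0.01],[0,-0.04,0.01],[-0.01,-0.06,0.01],[-0.01,-0.08,0.01],[-0.01,-0.1,0.01],[-0.01,-0.12,0.01],[-0.015,-0.135,0.01],[-0.015,-0.145,0.01]])

```text
t: 11.37
tool_pos: [0.5363, 0.0762, 0.0421]
eef_rot: [-0.61, 0.358, 0.312, 0.635]
wrist_force: [0.3, 0.8, -0.4]
finger_gap: 0.0599
```

```bash
python3 st.py
```

```text
11.3667 [0.536 0.076 0.042] [-0.22  0.08 -0.1   2.37  1.    0.26  0.26] [ 0.3  0.8 -0.4]
tilt 33.45902436486186 az -4.170268961195398
25 [ 0.01   0.147 -0.001]
31 [ 0.003  0.043 -0.001]
38 [-0.006 -0.079 -0.001]
```

Emit:
apply_moves(hand=[60,60,60,60,60,60,60,60], translation=[[5,0,-1],[10,-1,-2],[15,-1,-3],[20,-2,-4],[25,-2,-4],[30,-2,-4],[35,-3,-4],[40,-3,-4]], angular=[[0,0,0],[0,0,0],[0,-0.01,0],[0,-0.02,0],[0,-0.03,0],[0,-0.04,0],[0,-0.05,0],[0,-0.06,0]])

```text
t: 12.03
tool_pos: [0.5753, 0.0729, 0.0364]
eef_rot: [-0.619, 0.339, 0.295, 0.644]
wrist_force: [-3.9, 0.9, 0.0]
finger_gap: 0.0599
```

```bash
python3 st.py
python3 - <<'E'
from look import *
pair("p4",(290,120,425,255),(250,135,385,270),2.9)
E
```

```text
12.0333 [0.575 0.073 0.036] [-0.27  0.15 -0.02  2.33  1.37  0.22 -0.09] [-3.9  0.9  0. ]
tilt 36.70460755140053 az -3.8672884834889603
25 [ 0.011  0.204 -0.002]
31 [ 0.004  0.1   -0.002]
38 [-0.005 -0.022 -0.003]
```

View pics/p4.png

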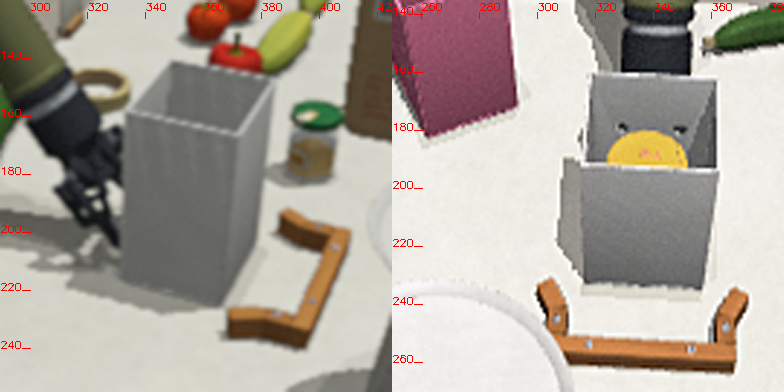

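The carton is upright and sliding straight, with the fingers on its foot at scene (331,205). Checking the fit.

Run:
```python
from h import *
S=lambda x,y:(250+(x-392)/2.9,135+y/2.9)
Q=lambda x,y:(290+x/2.9,120+y/2.9)
C={"scene":[((-A,-B,H),Q(127,111)),((-A,B,H),Q(170,62)),((A,B,H),Q(275,78)),((A,-B,H),Q(240,134)),((-A,-B,0),Q(123,280)),((A,-B,0),Q(224,305))],
"side":[((-A,-B,H),S(586,73)),((-A,B,H),S(719,76)),((A,B,H),S(719,172)),((A,-B,H),S(582,166)),((A,-B,0),S(583,284)),((A,B,0),S(703,292))]}
m,r=fit(C,[.6,0,0]);print("carton",m.round(4),np.degrees(m[2]).round(1));print(r.round(1).tolist())
b=np.array([.733,.060]);a=np.radians(-4.3);d=m[:2]-b;print("in bay",d@[np.cos(a),np.sin(a)],d@[-np.sin(a),np.cos(a)])
```

```text
carton [ 0.6541  0.0649 -0.0639] -3.7
[[0.2, -0.4], [0.8, -2.1], [1.7, -0.4], [1.3, 0.2], [-0.2, 0.2], [0.7, 1.0], [0.2, -1.1], [-0.4, -0.5], [0.3, -0.8], [-1.0, -0.6], [-0.2, -0.2], [-0.0, -1.2]]
in bay -0.0790577318214067 -0.0010498618179794106
```

Emit:
apply_moves(hand=[60,60,60,60,60,60,60,60], translation=[[6,0,0],[12,-1,0],[18,-1,0],[24,-2,0],[30,-2,0],[36,-3,0],[42,-3,0],[48,-4,0]], angular=[[0,0,-0.004],[0,0,-0.008],[0,0,-0.008],[0,0,-0.008],[0,0,-0.008],[0,0,-0.008],[0,0,-0.008],[0,0,-0.008]])

```text
t: 12.8
tool_pos: [0.6237, 0.0693, 0.0365]
eef_rot: [-0.618, 0.341, 0.292, 0.645]
wrist_force: [-3.8, 0.7, -1.1]
finger_gap: 0.06
```

Emit:
apply_moves(hand=[60,60,60,60,60,60,60,60], translation=[[3,0,0],[6,0,0],[9,-1,0],[12,-1,0],[15,-1,0],[18,-1,0],[21,-2,0],[24,-2,0]], angular=[[0,0,0],[0,0,0],[0,0,0],[0,0,0],[0,0,0],[0,0,0],[0,0,0],[0,0,0]])

```text
t: 13.47
tool_pos: [0.6475, 0.0673, 0.0367]
eef_rot: [-0.618, 0.341, 0.292, 0.645]
wrist_force: [-4.5, 0.4, -0.3]
finger_gap: 0.06
```

```bash
python3 st.py
python3 - <<'E'
from look import *
pair("p5",(300,115,425,250),(250,135,385,270),2.9)
E
```

```text
13.4667 [0.648 0.067 0.037] [-0.2   0.28 -0.04  2.17  1.21  0.21  0.12] [-4.5  0.4 -0.3]
tilt 36.725641109390445 az -4.270088807343176
25 [0.013 0.204 0.004]
31 [0.005 0.1   0.004]
38 [-0.005 -0.022  0.004]
```

View pics/p5.png

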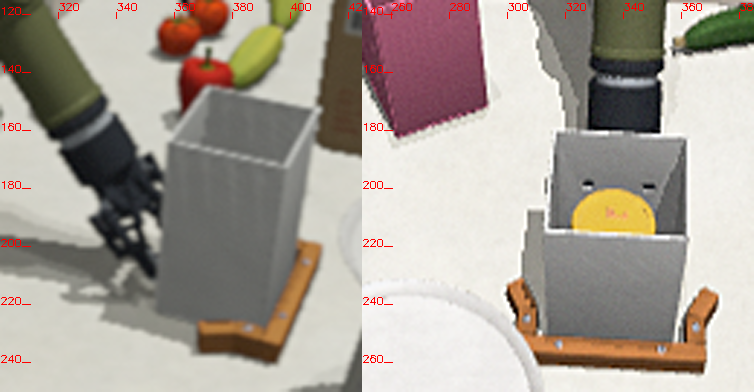

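The carton is inside the bay, centred between the side battens and nearly at the back stop. Force is still the sliding 4.5 N, so I'm creeping the last few millimetres.

Emit:
apply_moves(hand=[60,60,60,60,60,60,60,60], translation=[[1,0,0],[2,0,0],[3,0,0],[4,0,0],[5,0,0],[6,0,0],[7,-1,0],[7,-1,0]], angular=[[0,0,0],[0,0,0],[0,0,0],[0,0,0],[0,0,0],[0,0,0],[0,0,0],[0,0,0]])

```text
t: 14.23
tool_pos: [0.6516, 0.0668, 0.0356]
eef_rot: [-0.618, 0.342, 0.293, 0.644]
wrist_force: [-21.4, -0.8, 10.9]
finger_gap: 0.06
```

Force rose to 21 N and the hand stopped: the carton is against the back stop. I'm backing off straight and then rising.

Emit:
apply_moves(hand=[60,60,60,60,60,60,60,60], translation=[[-2,0,0],[-5,0,0],[-10,1,0],[-20,2,0],[-35,3,0],[-50,4,5],[-70,5,12],[-85,6,20]], angular=[[0,0,0],[0,0,0],[0,0,0],[0,0,0],[0,0,0],[0,0,0],[0,0,0],[0,0.02,0]])

```text
t: 14.9
tool_pos: [0.5676, 0.0721, 0.0562]
eef_rot: [-0.615, 0.348, 0.299, 0.641]
wrist_force: [-1.3, -1.0, -0.2]
finger_gap: 0.06
```

```bash
python3 st.py
python3 - <<'E'
from look import *
pair("p6",(300,115,425,250),(250,135,385,270),2.9)
E
```

```text
14.9 [0.568 0.072 0.056] [-0.22  0.1  -0.08  2.32  1.05  0.26  0.23] [-1.3 -1.  -0.2]
tilt 35.51312460476691 az -4.465029082653523
25 [0.014 0.183 0.003]
31 [0.006 0.079 0.003]
38 [-0.004 -0.043  0.003]
```

View pics/p6.png

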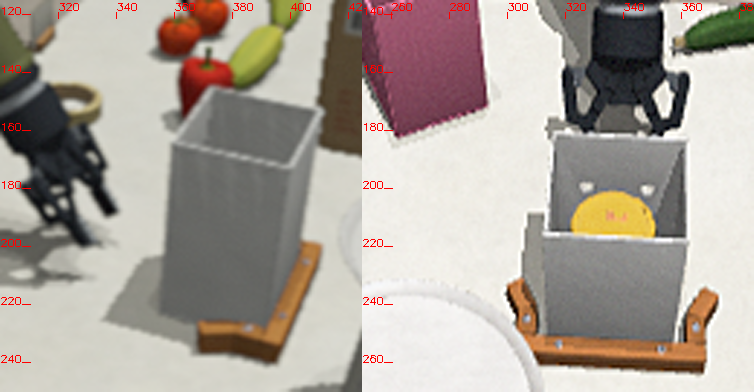

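Run:
```python
from h import *
S=lambda x,y:(250+(x-362)/2.9,135+y/2.9)
Q=lambda x,y:(300+x/2.9,115+y/2.9)
C={"scene":[((-A,-B,H),Q(172,142)),((-A,B,H),Q(212,87)),((A,B,H),Q(321,109)),((A,-B,H),Q(288,167)),((-A,-B,0),Q(162,310))],
"side":[((-A,-B,H),S(553,136)),((-A,B,H),S(686,140)),((A,B,H),S(687,239)),((A,-B,H),S(543,234))]}
m,r=fit(C,[.7,0,0]);print("carton",m.round(4),np.degrees(m[2]).round(1));print(r.round(1).tolist())
b=np.array([.733,.060]);a=np.radians(-4.3);d=m[:2]-b;print("in bay",d@[np.cos(a),np.sin(a)],d@[-np.sin(a),np.cos(a)])
```

```text
carton [ 0.7287  0.0581 -0.0716] -4.1
[[0.1, -0.4], [0.2, -0.8], [1.3, -0.7], [1.9, 0.1], [-0.9, 1.2], [-1.0, -2.3], [0.5, -1.6], [0.5, 0.4], [-0.8, -0.3]]
in bay -0.004171236463237638 -0.0022363190491978585
```

```bash
python3 -c "
from workcell import *
print(job_done())"
```

```text
the job is handed in; nothing more can be done
None
```

The pale carton is in the bay, up against the back batten, upright and square, and the job is handed in. It took about 15 s of robot time.

**How it was pushed:** I pushed the carton low at its foot with the fingers held apart. First I slid it sideways about 135 mm onto the bay's axis, then about 110 mm forward into the bay. Sliding took about 5 N. At the end the force rose to 21 N and the hand stopped, so the carton had met the back stop. I then backed the hand away, and in the last pictures it touches nothing. I did not grip or lift the carton or touch the jar.

**Last checks:**
- **Squareness:** the fit gave a carton yaw of -4.1°, against about -4.3° for the bay.
- **Sideways position:** the carton is about 2 mm off the bay's centre, with 11 mm of play on each side.
- **Depth:** the image fit put the carton about 4 mm short of home. That is within the error of my bay estimate. The hand's stopping point put it about 2.5 mm short, so I relied on the force stop for the contact.
- **Other things on the table:** I never moved the arm into any of them. The pink carton, pepper and honey jar look unmoved in the pictures. The last crop did not show the squash or egg box, and I did not re-measure any of the bystanders.

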